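Mark a bracelet display bar in the toggle-clamp jig

ROBOT

A 6-joint arm with a two-finger parallel gripper is mounted at the origin on the work surface. World frame = base frame: x ahead of the robot, y to its left, z up, the work surface at z = 0. Lengths are in mm, angles in degrees, forces in N, time in s.
With the tool pointing down it reaches from about 275 to 750 mm from the base axis. Payload 10.2 kg.
Tool frame: the origin (TCP) lies on the centre line of the jaws, within the pads' length; the fingertips stand 25 mm ahead of it and the grasp point (between the pads) lies 6 mm ahead of it (manip.tips_ahead is the distance from the TCP to the fingertips, in mm); z points along the fingers, y is the line along which they close (so a half turn about z gives the same grasp; the last joint's range is limited). The gripper opens to 85 mm and grips with 20 to 120 N. Pads are 22 mm wide; open, the fingers measure 114 mm over their backs; the gripper's body (76 mm by 85 mm) begins 54 mm behind the grasp point. The pads swing forward as they close: fully open they stand 13 mm farther back than shut.
Start: joints at [56.814, 17.928, 85.812, -0, 76.261, -12.8], TCP at [182.892, 492.12, 256.294] pointing down, gripper open.
Joint ranges: [-168.41, 168.41], [-55.51, 124.54], [10.69, 146.95], [-70.63, 250.63], [1, 178], [-165.06, 165.06]. Speed limits (degrees/s): [136.94, 136.94, 172.46, 180, 180, 180].

INTERFACE

Orientations are given as [roll, pitch, yaw] about the fixed x, y, z axes, in that order (R = Rz(yaw) Ry(pitch) Rx(roll)).
In Python, from station import manip gives the robot as it stands.
- The arm moves only by the tool step_arm, never from a script. Its argument "targets" is a list of rows, each an object with "dp": the shift along the tool's x, y, z in cm, a list of three; "yaw": the turn about the tool's z in rad; "fingers": the closure, from 0 (fully open) to 1 (shut). In form: [{"dp": [dx, dy, dz], "yaw": yaw, "fingers": fingers}, ...]. A call has 1 to 10 rows; each row shifts and turns the commanded pose from where the row before left it, along the tool's axes as they then stand; what a row does not reach is not made up. A row lasts 1/10 s, in which the tool goes at most 50 mm and 8.59 degrees, less where a joint would pass 70% of its speed; a pose out of reach is approached as far as the arm can. A call is refused whole if a number of a shift passes 5 or a number of a turn 0.15, either way. A call with a gripper value outside its range is refused whole. The fingers move at their own pace and stop on an object; "squeeze" is the grip in N (left out, the last holds). Time passes only in rows, so rows that do not move let the fingers close. It gives the time, the measured TCP pose, the force, the opening and the grip force at its end, in the units of the state.
- manip.get_obs(): the state, without advancing time (a new reading comes with each control period).
- manip.capture(name): name is "side" or "top" or "wrist"; returns (picture, depth): 480x640x3 uint8, blue, green, red; 480x640 float32, mm along the optical axis (not along the pixel's ray), 0 where there is no reading.
- manip.camera_info(name): a dict with "fov_y" (degrees; the focal length in pixels is half the picture's height over the tangent of half this angle, whatever the lens; pixels are square), "cx", "cy" (the principal point, pixels), "rvec" (rotation vector, rad) and "tvec" (3), from world to camera coordinates, as OpenCV has them. Camera axes: x right, y down, z forward; pixel columns grow to the right and rows downward; lengths in mm; the calibration is good to about 2 mm. The wrist camera is an equidistant fisheye: a pixel r from the principal point sees the ray r / f radians off the axis. A picture is of the moment at which its call begins: read the wrist's pose just before it. camera_info takes no time and is no camera call; for the wrist camera it gives the pose at the moment of the call.
- manip.sign_off(): hands the job in; it is judged then, once.
The state is a dict: "t": time; "joint_positions": joint angles; "qvel": joint speeds; "joint_efforts": joint torques, N m; "tool_pos": TCP position; "ee_rot": TCP orientation; "wrist_force": force on the tool from outside, world axes, zero at the start; "moment": the same for the moment, N m; "opening": finger opening in mm; "grasp_force": force on a finger pad.
Only numpy, scipy, OpenCV 4.12 (cv2) and the standard library are available. Lean on these libraries where they do the work, as an engineer would, in place of code of your own. Each camera call takes 0.05 s, during which the arm holds its last target. There are 200 camera calls.

TASK

Mark the wooden bracelet bar in the jig: slide it gently along its bed until it rests against the brass stop, without shifting the stop from its setting, swing the red clamp handle fully over so that the clamp holds the bar there, and press the green punch knob all the way down while it is clamped. Then swing the clamp fully back open, draw the bar out from under the punch and lay it flat in the green tray, brass plate up. Leave the bottles, spools, pliers and pen where they are.

Things in the scene. Friction and masses are not known exactly. Their poses are not given: they have to be found in the camera images.
- nest: Fixed marking jig, aluminium base 12 thick, x -115 to 50, y -145 to 145. Origin on the table at the bed's centre line; y runs along the bed to the stop, x from clamp to punch column. Black bed 22 wide, y -130 to 105, top at z 30. Steel guide rails (inner gap 33, 7 thick, top at z 36) from y -30 to 105; below y -30 the bar's sides are free to grasp
- clamp_pivot (a point): pivot of the clamp's handle, between two steel cheeks (32 wide over all, x -97 to -55, 112 high); at the jig's (-81, 0, 101), axes as the jig; handle and arm swing in its x-z plane
- punch_head (a point): middle of the underside of the blue punch head, at the jig's (0, 55, 58), 12 above the bar. The head covers the bed at the jig's y 37 to 73, up to z 78, its column stands at x 25 to 47: slide the bar towards -y until its nose is below y 35, then lift it
- bar: Pale wooden bar 30 wide (x), 180 long (y), 16 high (z), about 120 g, with a flush brass plate 24 x 55 on top at its +y end (the nose). Origin at the centre of its underside. It lies on the bed (underside at 30 above the table), nose towards the stop, 25 to 70 short of it.
- bar_nose (a point): centre of the bar's +y end face, 8 above its underside; axes as the bar
- stop_face (a point): centre of the face that the nose must meet, on the brass stop block (34 wide, 26 high, steel screw on top) set across the bed at the jig's y 70 to 90, different every time; axes as the jig (y points away from the bar). The stop is held only by friction, about 40 N: push lightly
- clamp (a joint): angle of the clamp's red handle about the pivot, axis along the jig's y: 0 = fully open (handle leans 0.8 rad from vertical towards the jig's -x), 1.6 = fully over, clamp closed (leans 0.8 rad towards +x). Dead centre of the toggle is at 1.52; it stays where it is at either end
- clamp_grip (a point): point on the axis of the red handle grip, 70 from the pivot; the grip is 18 thick and runs from 29 to 94 from the pivot; its z axis runs along the handle outwards, its y axis along the pivot
- clamp_arm: steel hold-down arm, 75 long, 14 wide, 10 thick, linked to the handle: stands about 1.04 rad above horizontal when open, level over the bar when closed. Origin at its own pivot, the jig's (-70, 0, 60), x along the arm; a sprung rubber pad 18 across at x = 70, pointing to its -z, presses on the bar's top at the jig's x = 0, y = 0
- punch (a joint): travel of the punch: 0 = up, 0.012 m = all the way down; spring back, about 5 N fully down
- punch_top (a point): centre of the top of the green punch knob, 36 across, 137 above the table when up
- tray: open green tray, fixed, 230 (x) by 140 (y), walls 5 thick and 22 high, floor 5 thick. Origin at the centre of its underside; lay the bar lengthwise along x, either way round
- blue_bottle: blue bottle, 52 across, 110 high; leave alone
- red_bottle: red bottle, 52 across, 85 high; leave alone
- tan_spool: upright thread spool, 54 across, 68 high; leave alone
- lilac_spool: the same, lilac
- green_spool: the same, green
- pliers: pliers with green handles lying flat, 150 long, 16 high; leave alone
- pen: metal pen lying flat, 130 long, 20 high; leave alone
Not all that is in view belongs to the job. There is more than one size of the bar; the job needs the largest.

How it is judged:
By the outcome, as a careful person would: the job done as asked, in the order asked, and still so for the second after the job is handed in, with the robot touching nothing.
It also fails if it takes over 72 s, if anything falls off the work surface, if the arm or the gripper's body presses on something with over 40 N, if the wrist force passes 120 N, or if a joint passes its speed limit or range.

## Working session

There is one attempt and no reset: what is moved stays moved. The work goes in short steps, Python scripts to look and compute and a tool call to move; the robot and the scene stay as the last step left them, time stands still between calls to the robot, and variables do not carry over. Pictures are saved under pics/ and viewed, at most 10 in all, crops included, and the job is handed in when it is done.

Besides the shell and the picture viewer there is one more tool, called after "Emit:" as a command line: name --argument value ..., lists and objects as JSON in quotes. step_arm: Moves the arm, as the interface text tells. Its arguments: {"type":"object","properties":{"targets":{"type":"array"},"squeeze":{"type":"number"}},"required":["targets"]}

```bash
ls; mkdir -p pics
python3 - <<'E'
from station import manip
import cv2,numpy as np
o=manip.get_obs(); print(o['t'],o['tool_pos'],o['ee_rot'],o['opening'])
for n in ("top","side"):
    p,d=manip.capture(n); cv2.imwrite(f"pics/{n}0.png",p); np.save(f"pics/{n}0.npy",d)
    print(n,manip.camera_info(n))
E
```

```text
pics
0.0 [182.76253896 491.90175131 255.73211105] [-1.79923970e+02 -1.71856336e-02  1.59613758e+02] 85.25820090700755
top {'fov_y': 44.08004433565688, 'cx': 319.45319986838, 'cy': 243.47425427241075, 'rvec': array([ 2.08502897, -2.13378006,  0.19310312]), 'tvec': array([  92.87677446,  595.58339694, 1324.70744576])}
side {'fov_y': 52.97287484983064, 'cx': 322.04786604831804, 'cy': 241.97910066859183, 'rvec': array([ 2.0900145 , -0.37885376,  0.19423003]), 'tvec': array([-540.81036774,  248.9551174 ,  860.15653035])}
```

View pics/top0.png

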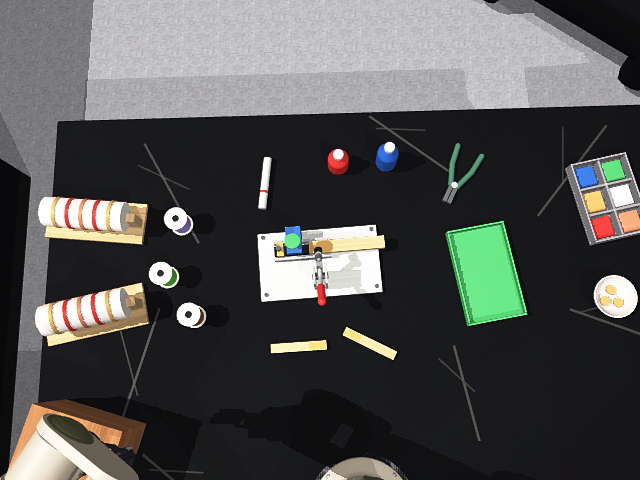

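View pics/side0.png

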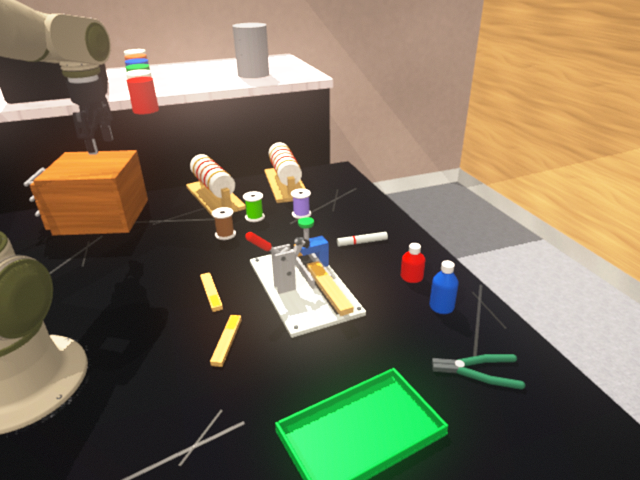

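The top view shows the jig (plate around 320,263, the stop end to the left), the bar nose-left at (345,243), the red handle at (321,290), the green knob at (292,241) and the tray at (486,273). The two short bars at (299,347) and (370,344) are decoys. Next I measure these.

```bash
cat > h.py <<'E'
import cv2,numpy as np
from station import manip
def cam(n):
    c=manip.camera_info(n); R=cv2.Rodrigues(np.array(c['rvec']))[0]
    return R,np.array(c['tvec']).ravel(),240/np.tan(np.radians(c['fov_y']/2)),c['cx'],c['cy'],n=="wrist"
def rays(n,uv,C=None):
    R,t,f,cx,cy,fish=C or cam(n); uv=np.atleast_2d(uv).astype(float)
    x=(uv-[cx,cy])/f
    if fish:
        r=np.linalg.norm(x,axis=1)[:,None]+1e-9; d=np.hstack([x/r*np.sin(r),np.cos(r)])
    else: d=np.hstack([x,np.ones((len(x),1))])
    return -R.T@t,d@R
def onplane(n,uv,z,C=None):
    o,d=rays(n,uv,C); return o+d*((z-o[2])/d[:,2])[:,None]
def cloud(n,dep,m,C=None):
    v,u=np.nonzero(m&(dep>0)); R,t,f,cx,cy,fish=C or cam(n)
    o,d=rays(n,np.c_[u,v],C); dc=d@R.T
    return o+d*(dep[v,u]/dc[:,2])[:,None]
def proj(n,P,C=None):
    R,t,f,cx,cy,fish=C or cam(n); p=np.atleast_2d(P)@R.T+t
    if fish:
        rr=np.linalg.norm(p[:,:2],axis=1); th=np.arctan2(rr,p[:,2]); s=f*th/np.maximum(rr,1e-9)
        return p[:,:2]*s[:,None]+[cx,cy]
    return p[:,:2]/p[:,2:]*f+[cx,cy]
def big(m):
    k,l,s,_=cv2.connectedComponentsWithStats(m.astype(np.uint8)); return l==1+np.argmax(s[1:,4])
def rect(P): 
    r=cv2.minAreaRect(P[:,:2].astype(np.float32)); return np.round(r[0],1),np.round(r[1],1),round(r[2],2),np.round(cv2.boxPoints(r),1).tolist()
E
python3 - <<'E'
from h import *
p=cv2.imread('pics/top0.png'); d=np.load('pics/top0.npy'); hsv=cv2.cvtColor(p,cv2.COLOR_BGR2HSV)
H,S,V=[hsv[...,i].astype(int) for i in range(3)]
roi=np.zeros(H.shape,bool); roi[215:310,245:395]=1
al=np.ones_like(roi); P=np.full(p.shape,np.nan); m=d>0
v,u=np.nonzero(m); P[v,u]=cloud('top',d,al)
Z=P[...,2]
base=big(roi&(Z>6)&(Z<19)); ys=np.nonzero(roi&(Z>6))
print('base',rect(onplane('top',np.c_[np.nonzero(base)[::-1]],12)), np.nanmedian(Z[base]))
bar=big(roi&(abs(H-22)<9)&(S>50)&(V>150)&(Z>35)&(Z<60)); print('bar',rect(onplane('top',np.c_[np.nonzero(bar)[::-1]],46)),np.nanmedian(Z[bar]))
kn=big(roi&(abs(H-65)<18)&(S>120)&(V>100)); print('knob',rect(onplane('top',np.c_[np.nonzero(kn)[::-1]],137)),np.nanmedian(Z[kn]))
red=big(roi&((H<8)|(H>172))&(S>150)&(V>80)); q=P[red]; print('red',rect(q),np.nanmin(q[:,2]),np.nanmax(q[:,2]))
tr=big((abs(H-65)<15)&(S>120)&(V>80)&(np.arange(640)>430)); print('tray',rect(onplane('top',np.c_[np.nonzero(tr)[::-1]],20)))
print('tray floor z',np.nanmedian(Z[265:280,480:490]))
x,y,w,h=240,205,160,110
cv2.imwrite('pics/c1.png',cv2.resize(p[y:y+h,x:x+w],None,fx=5,fy=5,interpolation=cv2.INTER_CUBIC))
E
```

```text
base (array([556.4, 158.2]), array([166.5, 136.5]), 3.36, [[469.20001220703125, 221.5], [477.29998779296875, 85.19999694824219], [643.5, 95.0], [635.5, 231.1999969482422]]) 11.05105338939677
bar (array([597.2,  15.7]), array([ 29.8, 178.1]), 2.81, [[578.0, 103.9000015258789], [586.7000122070312, -74.0], [616.5, -72.5], [607.7999877929688, 105.30000305175781]]) 44.73607401191862
knob (array([590.3, 138.5]), array([31. , 33.9]), 89.17, [[573.2000122070312, 123.19999694824219], [607.0999755859375, 122.80000305175781], [607.5, 153.6999969482422], [573.5999755859375, 154.1999969482422]]) 136.21350920262523
red (array([468.5,  78.2]), array([49.1, 19. ]), 4.29, [[443.29998779296875, 85.9000015258789], [444.70001220703125, 66.9000015258789], [493.70001220703125, 70.5999984741211], [492.29998779296875, 89.5999984741211]]) 3.6804811070228425 170.93178414967474
tray (array([ 526.8, -311.2]), array([229.9, 144.8]), 9.53, [[401.3999938964844, -258.79998779296875], [425.3999938964844, -401.70001220703125], [652.0999755859375, -363.6000061035156], [628.2000122070312, -220.8000030517578]])
tray floor z 4.160841281743501
```

View pics/c1.png

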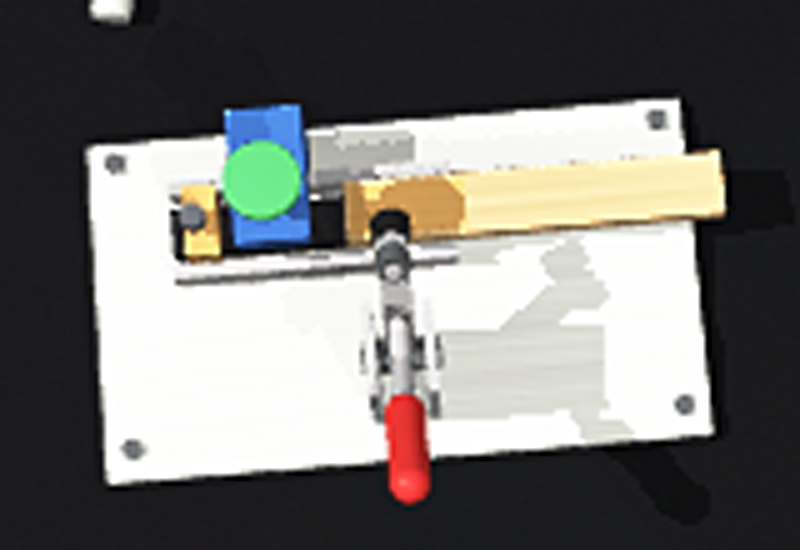

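The crop shows the plate corners at about (87,147), (680,99), (714,435) and (107,486), the stop's near top edge at x≈220, and the bar nose at x≈346. The handle is in its open position. Next I work out the jig frame.

Run:
```python
from h import *
c=lambda a:np.array(a)/5+[240,205]-.4
q=onplane('top',c([(87,147),(680,99),(714,435),(107,486)]),12)[:,:2]
A=np.array([(50,145),(50,-145),(-115,-145),(-115,145)],float)
M=A-A.mean(0);Q=q-q.mean(0);U,s,Vt=np.linalg.svd(M.T@Q);R=(U@Vt).T
t=q.mean(0)-R@A.mean(0);yaw=np.degrees(np.arctan2(R[1,0],R[0,0]))
print('jig',t,yaw,'res',(A@R.T+t-q).round(1).tolist())
J=lambda w:(np.atleast_2d(w)[:,:2]-t)@R
print('bar box jig',J([[578,103.9],[586.7,-74],[616.5,-72.5],[607.8,105.3]]).round(1).tolist())
print('knob jig',J([[590.3,138.5]]),'red jig',J([[468.5,78.2]]))
print('stop',J(onplane('top',c([(220,185),(220,258)]),56)),'nose',J(onplane('top',c([(346,180),(346,240)]),46)))
W=lambda x,y:(R@[x,y]+t).round(1)
for n,a in dict(grasp=(0,-100),handle_open=(-131,0),handle_closed=(-31,0),knob=(0,55)).items(): print(n,W(*a))
p,d=manip.capture('side');H,S,V=[x.astype(int) for x in cv2.split(cv2.cvtColor(p,cv2.COLOR_BGR2HSV))]
red=((H<8)|(H>172))&(S>150)&(V>80);red[:,:240]=0;red[:,280:]=0;red[:225]=0;red[255:]=0
v,u=np.nonzero(red);print('red side px',u.min(),u.max(),v.min(),v.max())
pr=lambda r:np.r_[W(-81-r*np.sin(.8),0),101+r*np.cos(.8)]
print('expected',proj('side',[pr(29),pr(94)]).round(1).tolist(), proj('top',[pr(29),pr(94)]).round(1).tolist())
print(getattr(manip,'tips_ahead',None))
```

```text
jig [592.972124    83.87248808] 3.3630761733704495 res [[-0.2, 0.4], [0.2, -0.3], [-0.3, -0.4], [0.3, 0.2]]
bar box jig [[-13.8, 20.9], [-15.5, -157.2], [14.3, -157.5], [16.1, 20.5]]
knob jig [[ 0.53709447 54.69018957]] red jig [[-124.59052857    1.6391957 ]]
stop [[ 16.66966264  78.49266706]
 [-18.06424582  80.85880329]] nose [[ 16.19372434  19.53188604]
 [-12.56591221  21.73389164]]
grasp [598.8 -16. ]
handle_open [462.2  76.2]
handle_closed [562.   82.1]
knob [589.7 138.8]
red side px 245 271 231 250
expected [[270.1, 248.9], [246.3, 234.9]] [[320.5, 285.3], [321.9, 304.5]]
25.0
```

Emit:
step_arm --targets '[{"dp": [-4.1, -2.5, 0], "yaw": 0, "fingers": 0}, {"dp": [-4.1, -2.5, 0], "yaw": 0, "fingers": 0}, {"dp": [-4.1, -2.5, 0], "yaw": 0, "fingers": 0}, {"dp": [-4.1, -2.5, 0], "yaw": 0, "fingers": 0}, {"dp": [-4.1, -2.5, 0], "yaw": 0, "fingers": 0}, {"dp": [-4.1, -2.5, 0], "yaw": 0, "fingers": 0}, {"dp": [-4.1, -2.5, 0], "yaw": 0, "fingers": 0}, {"dp": [-4.1, -2.5, 0], "yaw": 0, "fingers": 0}, {"dp": [-4.1, -2.5, 0], "yaw": 0, "fingers": 0}, {"dp": [-4.1, -2.5, 0], "yaw": 0, "fingers": 0}]'

```text
t: 1.15
tool_pos: [481.0, 113.1, 256.3]
ee_rot: [180.0, -0.0, 159.6]
wrist_force: [0.6, 1.0, 0.0]
opening: 85.3
grasp_force: 0.0
```

Emit:
step_arm --targets '[{"dp": [-4.2, -2.6, 0], "yaw": 0, "fingers": 0}, {"dp": [-4.2, -2.6, 0], "yaw": 0, "fingers": 0}, {"dp": [-4.2, -2.6, 0], "yaw": 0, "fingers": 0}, {"dp": [0, 0, 0], "yaw": 0.145, "fingers": 0}, {"dp": [0, 0, 0], "yaw": 0.145, "fingers": 0}, {"dp": [0, 0, 0], "yaw": 0.145, "fingers": 0}, {"dp": [0, 0, 0], "yaw": 0.145, "fingers": 0}, {"dp": [0, 0, 0], "yaw": 0.145, "fingers": 0}, {"dp": [0, 0, 0], "yaw": 0.145, "fingers": 0}, {"dp": [0, 0, 0], "yaw": 0.145, "fingers": 0}]'

```text
t: 2.15
tool_pos: [571.0, -2.0, 256.0]
ee_rot: [-180.0, -0.0, 101.1]
wrist_force: [0.1, 0.0, 0.7]
opening: 85.4
grasp_force: 0.0
```

Emit:
step_arm --targets '[{"dp": [0, 0, 0], "yaw": 0.141, "fingers": 0}, {"dp": [-2.2, 1.35, 0], "yaw": 0, "fingers": 0}, {"dp": [-2.2, 1.35, 0], "yaw": 0, "fingers": 0}, {"dp": [0, 0, 4], "yaw": 0, "fingers": 0}, {"dp": [0, 0, 4], "yaw": 0, "fingers": 0}, {"dp": [0, 0, 4], "yaw": 0, "fingers": 0}, {"dp": [0, 0, 3], "yaw": 0, "fingers": 0}, {"dp": [0, 0, 2], "yaw": 0, "fingers": 0}, {"dp": [0, 0, 0], "yaw": 0, "fingers": 0.3}, {"dp": [0, 0, 0], "yaw": 0, "fingers": 0.3}]'

```text
t: 3.15
tool_pos: [600.9, -44.5, 86.9]
ee_rot: [180.0, 0.0, 93.4]
wrist_force: [-0.3, -0.3, -0.3]
opening: 60.3
grasp_force: 0.0
```

Run:
```python
from h import *
o=manip.get_obs();print(o['tool_pos'].round(1),o['ee_rot'].round(2),o['opening'])
p,d=manip.capture('wrist');cv2.imwrite('pics/w1.png',p)
```

```text
[600.9 -44.5  86.9] [1.7998e+02 1.0000e-02 9.3380e+01] 60.26307217943786
```

View pics/w1.png

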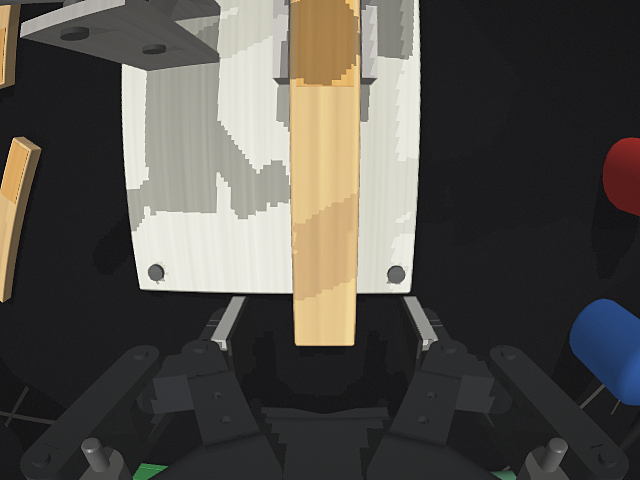

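The wrist view shows the bar's tail end at (325,345), centred between the pads at (230,320) and (420,320). I'll go down and grasp.

Emit:
step_arm --targets '[{"dp": [0, 0, 2], "yaw": 0, "fingers": 0.3}, {"dp": [0, 0, 1.5], "yaw": 0, "fingers": 0.3}, {"dp": [0, 0, 0], "yaw": 0, "fingers": 1}, {"dp": [0, 0, 0], "yaw": 0, "fingers": 1}, {"dp": [0, 0, 0], "yaw": 0, "fingers": 1}, {"dp": [0, 0, 0], "yaw": 0, "fingers": 1}, {"dp": [0, 0, 0], "yaw": 0, "fingers": 1}]' --squeeze 25

```text
t: 3.9
tool_pos: [601.0, -44.5, 52.1]
ee_rot: [179.9, 0.0, 93.4]
wrist_force: [-0.1, -0.2, 4.0]
opening: 29.2
grasp_force: 27.8
```

Emit:
step_arm --targets '[{"dp": [0.7, 0, 0], "yaw": 0, "fingers": 1}, {"dp": [0.7, 0, 0], "yaw": 0, "fingers": 1}, {"dp": [0.7, 0, 0], "yaw": 0, "fingers": 1}, {"dp": [0.7, 0, 0], "yaw": 0, "fingers": 1}, {"dp": [0.7, 0, 0], "yaw": 0, "fingers": 1}, {"dp": [0.7, 0, 0], "yaw": 0, "fingers": 1}, {"dp": [0.5, 0, 0], "yaw": 0, "fingers": 1}, {"dp": [0.3, 0, 0], "yaw": 0, "fingers": 1}]'

```text
t: 4.7
tool_pos: [598.1, 5.9, 52.1]
ee_rot: [179.9, 0.1, 93.4]
wrist_force: [-0.1, -4.9, 6.9]
opening: 29.4
grasp_force: 28.1
```

Emit:
step_arm --targets '[{"dp": [0.15, 0, 0], "yaw": 0, "fingers": 1}, {"dp": [0.15, 0, 0], "yaw": 0, "fingers": 1}, {"dp": [0, 0, 0], "yaw": 0, "fingers": 1}]'

```text
t: 5.0
tool_pos: [598.0, 8.8, 52.1]
ee_rot: [179.9, 0.1, 93.4]
wrist_force: [-0.3, -3.5, 6.4]
opening: 29.0
grasp_force: 28.2
```

Emit:
step_arm --targets '[{"dp": [0.1, 0, 0], "yaw": 0, "fingers": 1}, {"dp": [0.1, 0, 0], "yaw": 0, "fingers": 1}, {"dp": [0.1, 0, 0], "yaw": 0, "fingers": 1}, {"dp": [0, 0, 0], "yaw": 0, "fingers": 1}]'

```text
t: 5.4
tool_pos: [597.8, 11.7, 52.1]
ee_rot: [179.9, 0.1, 93.4]
wrist_force: [0.5, -4.0, 6.4]
opening: 29.3
grasp_force: 28.2
```

Emit:
step_arm --targets '[{"dp": [0.08, 0, 0], "yaw": 0, "fingers": 1}, {"dp": [0.08, 0, 0], "yaw": 0, "fingers": 1}, {"dp": [0, 0, 0], "yaw": 0, "fingers": 1}]'

```text
t: 5.7
tool_pos: [597.7, 13.2, 52.1]
ee_rot: [179.9, 0.1, 93.4]
wrist_force: [-0.5, -3.7, 5.7]
opening: 29.8
grasp_force: 28.2
```

Emit:
step_arm --targets '[{"dp": [0.07, 0, 0], "yaw": 0, "fingers": 1}, {"dp": [0.07, 0, 0], "yaw": 0, "fingers": 1}, {"dp": [0, 0, 0], "yaw": 0, "fingers": 1}]'

```text
t: 6.0
tool_pos: [597.6, 14.6, 52.1]
ee_rot: [179.9, 0.1, 93.4]
wrist_force: [-0.5, -4.6, 5.6]
opening: 29.2
grasp_force: 28.1
```

Emit:
step_arm --targets '[{"dp": [0.06, 0, 0], "yaw": 0, "fingers": 1}, {"dp": [0.06, 0, 0], "yaw": 0, "fingers": 1}, {"dp": [0, 0, 0], "yaw": 0, "fingers": 1}]'

```text
t: 6.3
tool_pos: [597.6, 14.9, 52.1]
ee_rot: [179.9, 0.1, 93.4]
wrist_force: [0.3, -9.8, 4.9]
opening: 29.1
grasp_force: 28.1
```

Emit:
step_arm --targets '[{"dp": [0, 0, 0], "yaw": 0, "fingers": 0.3}, {"dp": [0, 0, 0], "yaw": 0, "fingers": 0.3}, {"dp": [0, 0, 0], "yaw": 0, "fingers": 0.3}, {"dp": [0, 0, -3], "yaw": 0, "fingers": 0.3}, {"dp": [0, 0, -4], "yaw": 0, "fingers": 0.3}, {"dp": [0, 0, -4], "yaw": 0, "fingers": 0.3}, {"dp": [0, 0, -4], "yaw": 0, "fingers": 0.3}, {"dp": [0, 0, -3.5], "yaw": 0, "fingers": 0.3}]'

```text
t: 7.1
tool_pos: [596.9, 16.2, 238.4]
ee_rot: [180.0, -0.0, 93.4]
wrist_force: [1.2, -0.2, 0.5]
opening: 59.8
grasp_force: 0.0
```

Emit:
step_arm --targets '[{"dp": [2.3, -4.4, 0], "yaw": 0, "fingers": 0.4}, {"dp": [2.3, -4.4, 0], "yaw": 0, "fingers": 0.4}, {"dp": [2.3, -4.4, 0], "yaw": 0, "fingers": 0.4}, {"dp": [0, 0, 0], "yaw": 0.143, "fingers": 0.4}, {"dp": [0, 0, 0], "yaw": 0.143, "fingers": 0.4}, {"dp": [0, 0, 0], "yaw": 0.143, "fingers": 0.4}, {"dp": [0, 0, 0], "yaw": 0.143, "fingers": 0.4}, {"dp": [0, 0, 0], "yaw": 0.143, "fingers": 0.4}, {"dp": [0, 0, 0], "yaw": 0.143, "fingers": 0.4}, {"dp": [0, 0, 0], "yaw": 0.143, "fingers": 0.4}]'

```text
t: 8.1
tool_pos: [461.0, 77.1, 236.1]
ee_rot: [-180.0, 0.0, 35.7]
wrist_force: [-0.3, -0.4, -0.1]
opening: 51.1
grasp_force: 0.0
```

Emit:
step_arm --targets '[{"dp": [0, 0, 0], "yaw": 0.143, "fingers": 0.4}, {"dp": [0, 0, 0], "yaw": 0.143, "fingers": 0.4}, {"dp": [0, 0, 0], "yaw": 0.143, "fingers": 0.4}, {"dp": [0, 0, 0], "yaw": 0.143, "fingers": 0.4}, {"dp": [0, 0, 0], "yaw": 0, "fingers": 0.4}]'

```text
t: 8.6
tool_pos: [461.0, 77.1, 236.2]
ee_rot: [-180.0, 0.0, 3.2]
wrist_force: [-0.4, -0.9, 0.4]
opening: 51.3
grasp_force: 0.0
```

Run:
```python
from h import *
o=manip.get_obs();print(o['tool_pos'].round(1),o['ee_rot'].round(2),o['opening'],o['joint_positions'])
p,d=manip.capture('wrist');cv2.imwrite('pics/w2.png',p)
p,d=manip.capture('top');cv2.imwrite('pics/t2.png',cv2.resize(p[205:315,240:400],None,fx=5,fy=5,interpolation=cv2.INTER_CUBIC))
cv2.imwrite('pics/m2.png',np.hstack([cv2.resize(cv2.imread('pics/w2.png'),(400,300)),cv2.resize(cv2.imread('pics/t2.png'),(400,300))]))
```

```text
[461.   77.1 236.2] [-1.7998e+02  2.0000e-02  3.2000e+00] 51.26695134764986 [-4.91701575e+00  1.16882075e+01  9.70513495e+01  1.35995501e-02
  7.12849871e+01  8.18762939e+01]
```

View pics/m2.png

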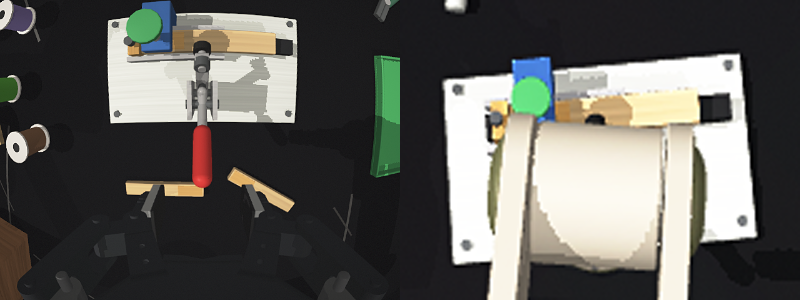

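The handle is centred between the pads at (203,155), and the bar's nose sits at the stop. The stop's screw is where it was before.

Emit:
step_arm --targets '[{"dp": [0, 0, 3], "yaw": 0, "fingers": 0.4}, {"dp": [0.1, 0, 3], "yaw": 0, "fingers": 0.4}, {"dp": [0, 0, 2], "yaw": 0, "fingers": 0.4}, {"dp": [0, 0, 0], "yaw": 0, "fingers": 1}, {"dp": [0, 0, 0], "yaw": 0, "fingers": 1}, {"dp": [0, 0, 0], "yaw": 0, "fingers": 1}, {"dp": [0, 0, 0], "yaw": 0, "fingers": 1}, {"dp": [0, 0, 0], "yaw": 0, "fingers": 1}]' --squeeze 25

```text
t: 9.5
tool_pos: [462.6, 77.6, 157.5]
ee_rot: [-179.9, -0.1, 3.3]
wrist_force: [1.0, 4.7, -2.4]
opening: 17.1
grasp_force: 25.7
```

Emit:
step_arm --targets '[{"dp": [0.51, 0, -0.48], "yaw": 0, "fingers": 1}, {"dp": [0.56, 0, -0.42], "yaw": 0, "fingers": 1}, {"dp": [0.6, 0, -0.37], "yaw": 0, "fingers": 1}, {"dp": [0.63, 0, -0.3], "yaw": 0, "fingers": 1}, {"dp": [0.66, 0, -0.24], "yaw": 0, "fingers": 1}, {"dp": [0.68, 0, -0.17], "yaw": 0, "fingers": 1}, {"dp": [0.69, 0, -0.1], "yaw": 0, "fingers": 1}, {"dp": [0.7, 0, -0.04], "yaw": 0, "fingers": 1}]'

```text
t: 10.3
tool_pos: [512.2, 80.5, 178.4]
ee_rot: [-179.9, 0.1, 3.3]
wrist_force: [-3.3, 5.7, -2.0]
opening: 17.2
grasp_force: 27.4
```

Emit:
step_arm --targets '[{"dp": [0.7, 0, 0.04], "yaw": 0, "fingers": 1}, {"dp": [0.69, 0, 0.1], "yaw": 0, "fingers": 1}, {"dp": [0.68, 0, 0.17], "yaw": 0, "fingers": 1}, {"dp": [0.66, 0, 0.24], "yaw": 0, "fingers": 1}, {"dp": [0.63, 0, 0.3], "yaw": 0, "fingers": 1}, {"dp": [0.6, 0, 0.37], "yaw": 0, "fingers": 1}]'

```text
t: 10.9
tool_pos: [553.1, 82.8, 167.4]
ee_rot: [-179.9, -0.2, 3.3]
wrist_force: [-0.5, 5.6, 5.3]
opening: 17.0
grasp_force: 24.3
```

Emit:
step_arm --targets '[{"dp": [0.56, 0, 0.42], "yaw": 0, "fingers": 1}, {"dp": [0.51, 0, 0.48], "yaw": 0, "fingers": 1}, {"dp": [0.2, 0, 0.2], "yaw": 0, "fingers": 1}, {"dp": [0, 0, 0], "yaw": 0, "fingers": 1}]'

```text
t: 11.3
tool_pos: [566.4, 83.6, 156.7]
ee_rot: [-179.9, -0.3, 3.3]
wrist_force: [1.6, 6.2, 5.0]
opening: 17.2
grasp_force: 24.4
```

Emit:
step_arm --targets '[{"dp": [0.25, 0, 0.25], "yaw": 0, "fingers": 1}, {"dp": [0.25, 0, 0.25], "yaw": 0, "fingers": 1}, {"dp": [0, 0, 0], "yaw": 0, "fingers": 1}]'

```text
t: 11.6
tool_pos: [571.3, 83.9, 151.5]
ee_rot: [-179.9, -0.3, 3.3]
wrist_force: [2.1, 6.4, 3.4]
opening: 16.9
grasp_force: 24.4
```

Run:
```python
from h import *
p,d=manip.capture('side')
cv2.imwrite('pics/s3.png',cv2.resize(p[190:340,220:420],(800,600),interpolation=cv2.INTER_CUBIC))
```

```text
(no output)
```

View pics/s3.png

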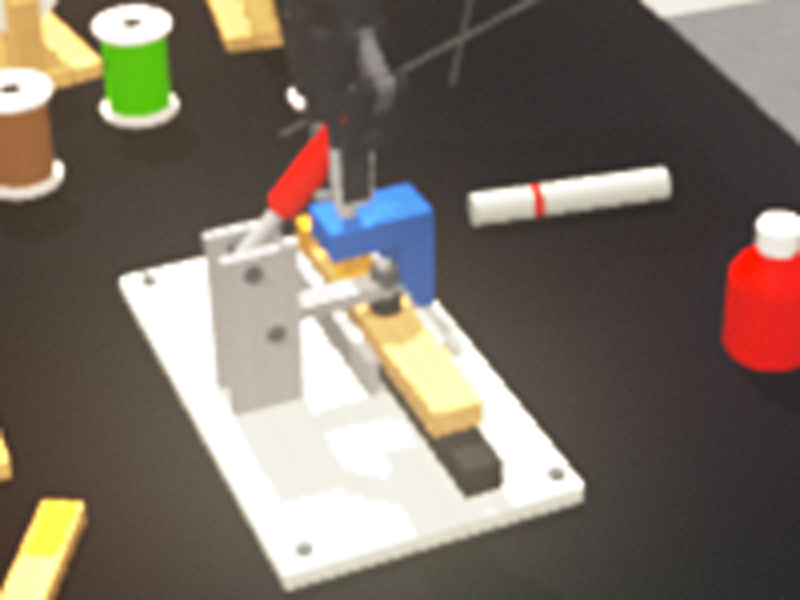

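The arm is level with its pad on the bar at (385,295), and the handle leans towards +x. I'll check the angle against the calibration.

```bash
cat >> h.py <<'E'
Ry=np.radians(3.363)
def W(x,y,z): return np.array([592.97+x*np.cos(Ry)-y*np.sin(Ry),83.87+x*np.sin(Ry)+y*np.cos(Ry),z])
def redangle(box=(240,330,190,260)):
    p,d=manip.capture('side');H,S,V=[x.astype(int) for x in cv2.split(cv2.cvtColor(p,cv2.COLOR_BGR2HSV))]
    m=((H<8)|(H>172))&(S>150)&(V>80);a=np.zeros_like(m);a[box[2]:box[3],box[0]:box[1]]=1;m=big(m&a)
    v,u=np.nonzero(m);vx,vy,x0,y0=cv2.fitLine(np.c_[u,v].astype(np.float32),2,0,.01,.01).ravel()
    print('red px',len(u),u.min(),u.max(),v.min(),v.max(),'mean',u.mean(),v.mean())
    for L in np.arange(-.8,1.0,.1) if len(u) else []:
        q=proj('side',[W(-81+r*np.sin(L),0,101+r*np.cos(L)) for r in (29,94)])
        e=np.abs((q-[x0,y0])@[-vy,vx]); print(round(L,2),q.round(0).tolist(),e.round(1))
E
python3 -c "
from h import *
redangle()" | tail -8
```

```text
0.2 [[282.0, 243.0], [286.0, 215.0]] [ 6.2 17.5]
0.3 [[283.0, 243.0], [290.0, 215.0]] [ 5.1 13.8]
0.4 [[285.0, 243.0], [295.0, 215.0]] [ 4. 10.]
0.5 [[286.0, 243.0], [299.0, 216.0]] [2.8 6.2]
0.6 [[287.0, 243.0], [302.0, 217.0]] [1.7 2.4]
0.7 [[288.0, 244.0], [306.0, 219.0]] [0.5 1.5]
0.8 [[289.0, 245.0], [309.0, 221.0]] [0.6 5.2]
0.9 [[290.0, 245.0], [312.0, 224.0]] [1.8 8.8]
```

Emit:
step_arm --targets '[{"dp": [0, 0, 0], "yaw": 0, "fingers": 0.65}, {"dp": [0, 0, 0], "yaw": 0, "fingers": 0.65}, {"dp": [0, 0, -3], "yaw": 0, "fingers": 0.65}, {"dp": [0, 0, -4], "yaw": 0, "fingers": 0.65}, {"dp": [0, 0, -1], "yaw": 0, "fingers": 1}]'

```text
t: 12.2
tool_pos: [571.0, 82.7, 234.0]
ee_rot: [179.9, -0.4, 3.3]
wrist_force: [-0.3, 0.0, 0.1]
opening: 16.5
grasp_force: 0.0
```

```bash
python3 -c "
from h import *
redangle()" | sed '2,14d'
```

```text
red px 231 288 309 221 244 mean 298.14285714285717 232.4848484848485
0.5 [[286.0, 243.0], [299.0, 216.0]] [ 2.  10.7]
0.6 [[287.0, 243.0], [302.0, 217.0]] [0.9 7. ]
0.7 [[288.0, 244.0], [306.0, 219.0]] [0.2 3.4]
0.8 [[289.0, 245.0], [309.0, 221.0]] [1.3 0.3]
0.9 [[290.0, 245.0], [312.0, 224.0]] [2.4 4. ]
```

The handle's tip at (309,221) matches a lean of 0.8, so the clamp is fully over. Next is the punch.

Emit:
step_arm --targets '[{"dp": [1.1, -2.75, 0], "yaw": 0, "fingers": 1}, {"dp": [1.1, -2.75, 0], "yaw": 0, "fingers": 1}, {"dp": [0, 0, 3], "yaw": 0, "fingers": 1}, {"dp": [0, 0, 2.5], "yaw": 0, "fingers": 1}, {"dp": [0, 0, 1], "yaw": 0, "fingers": 1}, {"dp": [0, 0, 0], "yaw": 0, "fingers": 1}]'

```text
t: 12.85
tool_pos: [587.9, 138.9, 162.8]
ee_rot: [180.0, 0.2, 3.2]
wrist_force: [-0.6, -0.1, -0.6]
opening: -0.1
grasp_force: 0.0
```

Emit:
step_arm --targets '[{"dp": [0, 0, 0.3], "yaw": 0, "fingers": 1}, {"dp": [0, 0, 0.3], "yaw": 0, "fingers": 1}, {"dp": [0, 0, 0.3], "yaw": 0, "fingers": 1}, {"dp": [0, 0, 0.3], "yaw": 0, "fingers": 1}, {"dp": [0, 0, 0.2], "yaw": 0, "fingers": 1}, {"dp": [0, 0, 0], "yaw": 0, "fingers": 1}]'

```text
t: 13.45
tool_pos: [589.0, 139.0, 150.6]
ee_rot: [180.0, -0.1, 3.3]
wrist_force: [3.0, -1.2, 4.6]
opening: -0.3
grasp_force: 2.1
```

Emit:
step_arm --targets '[{"dp": [0, 0, 0.15], "yaw": 0, "fingers": 1}, {"dp": [0, 0, 0.1], "yaw": 0, "fingers": 1}, {"dp": [0, 0, 0], "yaw": 0, "fingers": 1}]'

```text
t: 13.75
tool_pos: [589.1, 139.0, 149.9]
ee_rot: [180.0, -0.2, 3.3]
wrist_force: [-1.9, -1.4, 15.5]
opening: -0.3
grasp_force: 7.7
```

Emit:
step_arm --targets '[{"dp": [0, 0, -1], "yaw": 0, "fingers": 1}, {"dp": [0, 0, -3], "yaw": 0, "fingers": 1}, {"dp": [0, 0, -4.5], "yaw": 0, "fingers": 1}, {"dp": [-1.5, 2.7, 0], "yaw": 0, "fingers": 0.6}, {"dp": [-1.5, 2.7, 0], "yaw": 0, "fingers": 0.6}, {"dp": [0, 0, 0], "yaw": 0, "fingers": 0.6}, {"dp": [0, 0, 0], "yaw": 0, "fingers": 0.6}]'

```text
t: 14.45
tool_pos: [561.2, 83.5, 232.6]
ee_rot: [-180.0, 0.1, 3.2]
wrist_force: [0.6, 0.9, 0.1]
opening: 34.4
grasp_force: 0.0
```

Emit:
step_arm --targets '[{"dp": [0, 0, 3], "yaw": 0, "fingers": 0.6}, {"dp": [0, 0, 3], "yaw": 0, "fingers": 0.6}, {"dp": [0, 0, 1.7], "yaw": 0, "fingers": 0.6}, {"dp": [0, 0, 0], "yaw": 0, "fingers": 1}, {"dp": [0, 0, 0], "yaw": 0, "fingers": 1}, {"dp": [0, 0, 0], "yaw": 0, "fingers": 1}, {"dp": [0, 0, 0], "yaw": 0, "fingers": 1}]' --squeeze 30

```text
t: 15.15
tool_pos: [560.1, 83.5, 154.4]
ee_rot: [180.0, 0.3, 3.3]
wrist_force: [-4.6, -5.2, -12.8]
opening: 16.5
grasp_force: 30.6
```

Emit:
step_arm --targets '[{"dp": [-0.51, 0, -0.48], "yaw": 0, "fingers": 1}, {"dp": [-0.56, 0, -0.42], "yaw": 0, "fingers": 1}, {"dp": [-0.6, 0, -0.37], "yaw": 0, "fingers": 1}, {"dp": [-0.63, 0, -0.3], "yaw": 0, "fingers": 1}, {"dp": [-0.66, 0, -0.24], "yaw": 0, "fingers": 1}, {"dp": [-0.68, 0, -0.17], "yaw": 0, "fingers": 1}, {"dp": [-0.69, 0, -0.1], "yaw": 0, "fingers": 1}, {"dp": [-0.7, 0, -0.04], "yaw": 0, "fingers": 1}]'

```text
t: 15.95
tool_pos: [512.3, 80.7, 178.6]
ee_rot: [180.0, -0.3, 3.2]
wrist_force: [4.7, -3.1, -5.8]
opening: 17.3
grasp_force: 31.3
```

Emit:
step_arm --targets '[{"dp": [-0.7, 0, 0.04], "yaw": 0, "fingers": 1}, {"dp": [-0.69, 0, 0.1], "yaw": 0, "fingers": 1}, {"dp": [-0.68, 0, 0.17], "yaw": 0, "fingers": 1}, {"dp": [-0.66, 0, 0.24], "yaw": 0, "fingers": 1}, {"dp": [-0.63, 0, 0.3], "yaw": 0, "fingers": 1}, {"dp": [-0.6, 0, 0.37], "yaw": 0, "fingers": 1}]'

```text
t: 16.55
tool_pos: [473.0, 78.4, 167.5]
ee_rot: [180.0, -0.4, 3.3]
wrist_force: [1.6, -2.9, 7.3]
opening: 16.7
grasp_force: 29.1
```

Emit:
step_arm --targets '[{"dp": [-0.56, 0, 0.42], "yaw": 0, "fingers": 1}, {"dp": [-0.51, 0, 0.48], "yaw": 0, "fingers": 1}, {"dp": [-0.3, 0, 0.3], "yaw": 0, "fingers": 1}, {"dp": [-0.2, 0, 0.2], "yaw": 0, "fingers": 1}, {"dp": [0, 0, 0], "yaw": 0, "fingers": 1}]'

```text
t: 17.05
tool_pos: [456.5, 77.4, 152.2]
ee_rot: [180.0, -0.1, 3.3]
wrist_force: [-2.0, -4.1, 6.1]
opening: 16.8
grasp_force: 29.4
```

Emit:
step_arm --targets '[{"dp": [0, 0, 0], "yaw": 0, "fingers": 0.5}, {"dp": [0, 0, 0], "yaw": 0, "fingers": 0.5}, {"dp": [0, 0, 0], "yaw": 0, "fingers": 0.5}, {"dp": [0, 0, -3], "yaw": 0, "fingers": 0.5}, {"dp": [0, 0, -4], "yaw": 0, "fingers": 0.5}, {"dp": [0, 0, -1.5], "yaw": 0, "fingers": 0.5}]'

```text
t: 17.65
tool_pos: [457.0, 77.7, 238.9]
ee_rot: [180.0, -0.2, 3.3]
wrist_force: [-0.1, -0.4, -1.1]
opening: 43.0
grasp_force: 0.0
```

Run:
```python
from h import *
redangle()
C=cam('wrist');o=manip.get_obs();print(o['tool_pos'].round(1),o['ee_rot'].round(1))
p,d=manip.capture('wrist');cv2.imwrite('pics/w4.png',p);np.save('pics/w4.npy',d)
for n,P in dict(stopL=W(-17,79.7,56),stopR=W(17,79.7,56),tail=W(0,-100.3,46)).items(): print(n,proj('wrist',P,C).round(1))
```

```text
red px 263 247 272 229 249 mean 259.1825095057034 238.97718631178708
-0.8 [[270.0, 249.0], [246.0, 235.0]] [1.8 4.2]
-0.7 [[271.0, 248.0], [249.0, 231.0]] [0.4 0.4]
-0.6 [[272.0, 247.0], [253.0, 228.0]] [0.9 5. ]
-0.5 [[273.0, 246.0], [256.0, 225.0]] [2.3 9.6]
-0.4 [[274.0, 245.0], [260.0, 223.0]] [ 3.6 14. ]
-0.3 [[275.0, 245.0], [264.0, 220.0]] [ 4.9 18.3]
-0.2 [[277.0, 244.0], [269.0, 218.0]] [ 6.1 22.3]
-0.1 [[278.0, 244.0], [273.0, 217.0]] [ 7.2 26.1]
-0.0 [[279.0, 243.0], [277.0, 216.0]] [ 8.3 29.6]
0.1 [[281.0, 243.0], [282.0, 215.0]] [ 9.2 32.8]
0.2 [[282.0, 243.0], [286.0, 215.0]] [10.1 35.5]
0.3 [[283.0, 243.0], [290.0, 215.0]] [10.8 37.9]
0.4 [[285.0, 243.0], [295.0, 215.0]] [11.5 39.9]
0.5 [[286.0, 243.0], [299.0, 216.0]] [12.  41.4]
0.6 [[287.0, 243.0], [302.0, 217.0]] [12.3 42.5]
0.7 [[288.0, 244.0], [306.0, 219.0]] [12.6 43.1]
0.8 [[289.0, 245.0], [309.0, 221.0]] [12.7 43.2]
0.9 [[290.0, 245.0], [312.0, 224.0]] [12.7 43. ]
[457.4  77.7 239.8] [180.   -0.4   3.3]
stopL [[227.6  82.9]]
stopR [[227.9  43.6]]
tail [[443.6  67. ]]
```

View pics/w4.png

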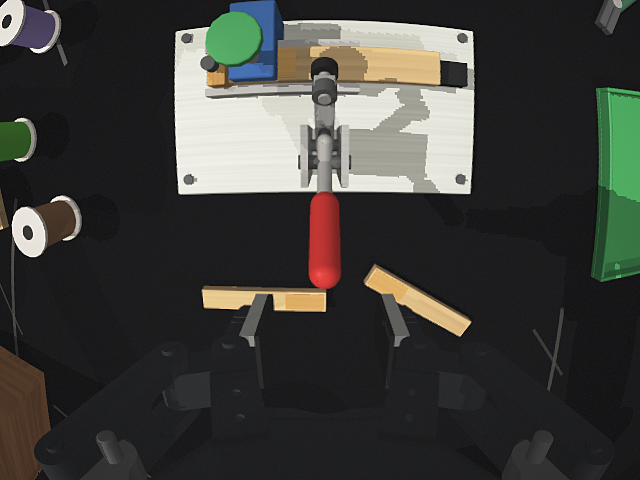

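The handle sits about 0.08 rad short of fully open. Its side-view extent is 247..272 now, against 245..271 at the start. I'll press it down with closed fingers.

Emit:
step_arm --targets '[{"dp": [-0.3, 0.1, 0], "yaw": 0, "fingers": 1}, {"dp": [0, 0, 0], "yaw": 0, "fingers": 1}, {"dp": [0, 0, 0], "yaw": 0, "fingers": 1}, {"dp": [0, 0, 0], "yaw": 0, "fingers": 1}, {"dp": [0, 0, 2], "yaw": 0, "fingers": 1}, {"dp": [0, 0, 1], "yaw": 0, "fingers": 1}, {"dp": [0, 0, 0.5], "yaw": 0, "fingers": 1}, {"dp": [0, 0, 0], "yaw": 0, "fingers": 1}]'

```text
t: 18.55
tool_pos: [453.1, 76.4, 200.3]
ee_rot: [-180.0, 0.1, 3.3]
wrist_force: [1.2, 0.8, 0.6]
opening: 0.4
grasp_force: 0.0
```

Emit:
step_arm --targets '[{"dp": [0, 0, 0.3], "yaw": 0, "fingers": 1}, {"dp": [0, 0, 0.3], "yaw": 0, "fingers": 1}, {"dp": [0, 0, 0], "yaw": 0, "fingers": 1}]'

```text
t: 18.85
tool_pos: [453.3, 76.4, 194.9]
ee_rot: [180.0, -0.0, 3.3]
wrist_force: [-0.0, -0.8, -0.2]
opening: 0.2
grasp_force: 0.0
```

Emit:
step_arm --targets '[{"dp": [0, 0, 0.3], "yaw": 0, "fingers": 1}, {"dp": [0, 0, 0.3], "yaw": 0, "fingers": 1}, {"dp": [0, 0, 0], "yaw": 0, "fingers": 1}]'

```text
t: 19.15
tool_pos: [454.0, 76.4, 193.0]
ee_rot: [179.9, -0.2, 3.3]
wrist_force: [-13.2, -0.3, 40.3]
opening: -0.1
grasp_force: 20.5
```

Emit:
step_arm --targets '[{"dp": [0, 0, 0.2], "yaw": 0, "fingers": 1}, {"dp": [0, 0, 0.2], "yaw": 0, "fingers": 1}, {"dp": [0, 0, 0], "yaw": 0, "fingers": 1}]'

```text
t: 19.45
tool_pos: [454.1, 76.4, 192.2]
ee_rot: [179.9, -0.4, 3.3]
wrist_force: [-29.4, -0.0, 75.7]
opening: 0.1
grasp_force: 38.1
```

Emit:
step_arm --targets '[{"dp": [0, 0, -1], "yaw": 0, "fingers": 1}, {"dp": [0, 0, -3], "yaw": 0, "fingers": 0.5}, {"dp": [0, 0, -2], "yaw": 0, "fingers": 0.3}]'

```text
t: 19.75
tool_pos: [453.6, 76.4, 246.5]
ee_rot: [180.0, -0.1, 3.3]
wrist_force: [-0.2, 0.5, -0.2]
opening: 28.3
grasp_force: 0.0
```

```bash
python3 - <<'E' | sed '5,20d'
from h import *
redangle()
E
python3 - <<'E'
from h import *
p=cv2.imread('pics/side0.png');H,S,V=[x.astype(int) for x in cv2.split(cv2.cvtColor(p,cv2.COLOR_BGR2HSV))]
m=((H<8)|(H>172))&(S>150)&(V>80);a=np.zeros_like(m);a[190:260,240:330]=1;m=big(m&a);v,u=np.nonzero(m)
print('t0',len(u),u.min(),u.max(),v.min(),v.max(),u.mean(),v.mean())
E
```

```text
red px 265 245 271 231 250 mean 257.7169811320755 240.66415094339624
-0.8 [[270.0, 249.0], [246.0, 235.0]] [0.9 0.8]
-0.7 [[271.0, 248.0], [249.0, 231.0]] [0.5 3.7]
-0.6 [[272.0, 247.0], [253.0, 228.0]] [1.8 8.2]
t0 262 245 271 231 250 257.7328244274809 240.6946564885496
```

The handle is back at its exact starting extent, so the clamp is fully open. Next I fetch the bar.

Emit:
step_arm --targets '[{"dp": [3.5, 1.8, 0], "yaw": 0, "fingers": 0.3}, {"dp": [3.5, 1.8, 0], "yaw": 0, "fingers": 0.3}, {"dp": [3.5, 1.8, 0], "yaw": 0, "fingers": 0.3}, {"dp": [3.5, 1.85, 0], "yaw": 0, "fingers": 0.3}, {"dp": [0, 0, 0], "yaw": -0.143, "fingers": 0.3}, {"dp": [0, 0, 0], "yaw": -0.143, "fingers": 0.3}, {"dp": [0, 0, 0], "yaw": -0.143, "fingers": 0.3}, {"dp": [0, 0, 0], "yaw": -0.143, "fingers": 0.3}, {"dp": [0, 0, 0], "yaw": -0.143, "fingers": 0.3}, {"dp": [0, 0, 0], "yaw": -0.143, "fingers": 0.3}]'

```text
t: 20.8
tool_pos: [597.2, 11.9, 244.4]
ee_rot: [-180.0, 0.0, 52.8]
wrist_force: [0.6, -0.5, 0.9]
opening: 59.8
grasp_force: 0.0
```

Emit:
step_arm --targets '[{"dp": [0, 0, 0], "yaw": -0.143, "fingers": 0.3}, {"dp": [0, 0, 0], "yaw": -0.143, "fingers": 0.3}, {"dp": [0, 0, 0], "yaw": -0.143, "fingers": 0.3}, {"dp": [0, 0, 0], "yaw": -0.143, "fingers": 0.3}, {"dp": [0, 0, 0], "yaw": -0.143, "fingers": 0.3}, {"dp": [0, 0, 4], "yaw": 0, "fingers": 0.3}, {"dp": [0, 0, 4], "yaw": 0, "fingers": 0.3}, {"dp": [0, 0, 0], "yaw": 0, "fingers": 0.3}]'

```text
t: 21.6
tool_pos: [594.8, 12.3, 159.7]
ee_rot: [-179.5, -0.1, 93.4]
wrist_force: [-0.6, -0.7, -0.6]
opening: 59.8
grasp_force: 0.0
```

Emit:
step_arm --targets '[{"dp": [0, 0, 3], "yaw": 0, "fingers": 0.3}, {"dp": [0, 0, 3], "yaw": 0, "fingers": 0.3}, {"dp": [0, 0, 3], "yaw": 0, "fingers": 0.3}, {"dp": [0, 0, 1.2], "yaw": 0, "fingers": 0.3}, {"dp": [0, 0, 0], "yaw": 0, "fingers": 0.3}]'

```text
t: 22.1
tool_pos: [597.2, 11.9, 62.8]
ee_rot: [-179.9, -0.0, 93.4]
wrist_force: [-0.2, -0.4, 0.4]
opening: 59.8
grasp_force: 0.0
```

Emit:
step_arm --targets '[{"dp": [0, 0, 0.7], "yaw": 0, "fingers": 0.3}, {"dp": [0, 0, 0], "yaw": 0, "fingers": 1}, {"dp": [0, 0, 0], "yaw": 0, "fingers": 1}, {"dp": [0, 0, 0], "yaw": 0, "fingers": 1}, {"dp": [0, 0, 0], "yaw": 0, "fingers": 1}, {"dp": [0, 0, 0], "yaw": 0, "fingers": 1}]' --squeeze 30

```text
t: 22.7
tool_pos: [597.7, 11.9, 56.9]
ee_rot: [179.9, 0.0, 93.4]
wrist_force: [-0.8, 0.7, 6.2]
opening: 29.1
grasp_force: 31.2
```

Emit:
step_arm --targets '[{"dp": [-0.5, 0, 0], "yaw": 0, "fingers": 1}, {"dp": [-0.8, 0, 0], "yaw": 0, "fingers": 1}, {"dp": [-0.9, 0, 0], "yaw": 0, "fingers": 1}, {"dp": [-0.9, 0, 0], "yaw": 0, "fingers": 1}, {"dp": [-0.9, 0, 0], "yaw": 0, "fingers": 1}, {"dp": [-0.9, 0, 0], "yaw": 0, "fingers": 1}, {"dp": [-0.7, 0, 0], "yaw": 0, "fingers": 1}, {"dp": [-0.4, 0, 0], "yaw": 0, "fingers": 1}, {"dp": [0, 0, 0], "yaw": 0, "fingers": 1}]'

```text
t: 23.6
tool_pos: [601.2, -48.1, 56.9]
ee_rot: [179.9, 0.0, 93.4]
wrist_force: [-1.1, 0.3, 6.3]
opening: 29.0
grasp_force: 31.3
```

Emit:
step_arm --targets '[{"dp": [0, 0, 0], "yaw": 0, "fingers": 0.4}, {"dp": [0, 0, 0], "yaw": 0, "fingers": 0.4}, {"dp": [0, 0, 0], "yaw": 0, "fingers": 0.4}, {"dp": [2.8, 0, 0], "yaw": 0, "fingers": 0.4}, {"dp": [2.8, 0, 0], "yaw": 0, "fingers": 0.4}, {"dp": [0, 0, 0], "yaw": 0, "fingers": 1}, {"dp": [0, 0, 0], "yaw": 0, "fingers": 1}, {"dp": [0, 0, 0], "yaw": 0, "fingers": 1}, {"dp": [0, 0, 0], "yaw": 0, "fingers": 1}, {"dp": [0, 0, 0], "yaw": 0, "fingers": 1}]' --squeeze 50

```text
t: 24.6
tool_pos: [597.6, 7.4, 56.0]
ee_rot: [180.0, 0.0, 93.3]
wrist_force: [0.3, 0.1, 2.9]
opening: 28.9
grasp_force: 50.4
```

Run:
```python
from h import *
C=cam('wrist');o=manip.get_obs();print(o['tool_pos'].round(1),o['opening'],o['grasp_force'])
p,d=manip.capture('wrist');cv2.imwrite('pics/w5.png',p)
for n,P in dict(punchedge=W(0,37,58),nose35=W(0,35,46),tail=W(0,-160,46),nose20=W(0,20,46)).items(): print(n,proj('wrist',P,C).round(1))
```

```text
[597.6   7.4  56. ] 28.870424382169897 50.43683052062988
punchedge [[326.4   9.6]]
nose35 [[326.3  26. ]]
tail [[326.1 465. ]]
nose20 [[326.4  67.3]]
```

View pics/w5.png

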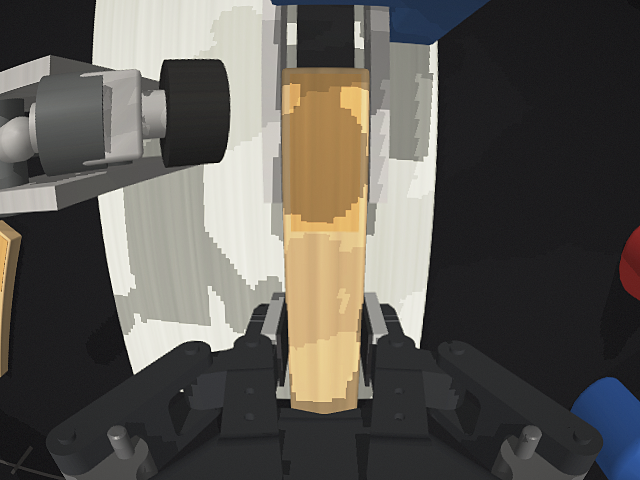

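The nose is at row 68 (jig y ≈ 20), clear of the punch, and the bar is gripped near its middle. The clamp pad is close beside the lift path, so I'll draw the bar further back before lifting.

Emit:
step_arm --targets '[{"dp": [-0.6, 0, 0], "yaw": 0, "fingers": 1}, {"dp": [-1, 0, 0], "yaw": 0, "fingers": 1}, {"dp": [-1, 0, 0], "yaw": 0, "fingers": 1}, {"dp": [-1, 0, 0], "yaw": 0, "fingers": 1}, {"dp": [0, 0, -0.5], "yaw": 0, "fingers": 1}, {"dp": [0, 0, -2], "yaw": 0, "fingers": 1}, {"dp": [0, 0, -3], "yaw": 0, "fingers": 1}, {"dp": [0, 0, -3], "yaw": 0, "fingers": 1}, {"dp": [0, 0, -2], "yaw": 0, "fingers": 1}, {"dp": [0, 0, 0], "yaw": 0, "fingers": 1}]'

```text
t: 25.65
tool_pos: [600.4, -28.7, 163.3]
ee_rot: [179.8, 0.1, 93.4]
wrist_force: [0.3, 0.1, -1.2]
opening: 28.5
grasp_force: 50.0
```

Emit:
step_arm --targets '[{"dp": [-2, -0.7, 0], "yaw": 0, "fingers": 1}, {"dp": [-4, -1.3, 0], "yaw": 0, "fingers": 1}, {"dp": [-4, -1.3, 0], "yaw": 0, "fingers": 1}, {"dp": [-4, -1.4, 0], "yaw": 0, "fingers": 1}, {"dp": [-4, -1.4, 0], "yaw": 0, "fingers": 1}, {"dp": [-4, -1.4, 0], "yaw": 0, "fingers": 1}, {"dp": [-4, -1.3, 0], "yaw": 0, "fingers": 1}, {"dp": [-2, -0.7, 0], "yaw": 0, "fingers": 1}, {"dp": [0, 0, 0], "yaw": 0, "fingers": 1}]'

```text
t: 26.55
tool_pos: [519.5, -315.7, 158.9]
ee_rot: [-179.9, -0.1, 93.2]
wrist_force: [0.3, 0.9, -0.3]
opening: 28.6
grasp_force: 50.0
```

Emit:
step_arm --targets '[{"dp": [0, 0, 0], "yaw": 0.1, "fingers": 1}, {"dp": [0, 0, 0], "yaw": 0.145, "fingers": 1}, {"dp": [0, 0, 0], "yaw": 0.145, "fingers": 1}, {"dp": [0, 0, 0], "yaw": 0.145, "fingers": 1}, {"dp": [0, 0, 0], "yaw": 0.145, "fingers": 1}, {"dp": [0, 0, 0], "yaw": 0.145, "fingers": 1}, {"dp": [0, 0, 0], "yaw": 0.145, "fingers": 1}, {"dp": [0, 0, 0], "yaw": 0.145, "fingers": 1}, {"dp": [0, 0, 0], "yaw": 0.145, "fingers": 1}, {"dp": [0, 0, 0], "yaw": 0.145, "fingers": 1}]'

```text
t: 27.55
tool_pos: [521.0, -312.0, 159.5]
ee_rot: [-179.9, 0.1, 12.6]
wrist_force: [0.1, -0.6, -1.6]
opening: 28.7
grasp_force: 49.9
```

Emit:
step_arm --targets '[{"dp": [0, 0, 0], "yaw": 0.055, "fingers": 1}, {"dp": [0, 0, 2], "yaw": 0, "fingers": 1}, {"dp": [0, 0, 3], "yaw": 0, "fingers": 1}, {"dp": [0, 0, 3], "yaw": 0, "fingers": 1}, {"dp": [0, 0, 2], "yaw": 0, "fingers": 1}, {"dp": [0, 0, 1.5], "yaw": 0, "fingers": 1}, {"dp": [0, 0, 0], "yaw": 0, "fingers": 1}]'

```text
t: 28.25
tool_pos: [520.3, -311.8, 43.4]
ee_rot: [-179.8, 0.2, 9.8]
wrist_force: [-0.1, -0.2, -0.9]
opening: 29.0
grasp_force: 50.0
```

Run:
```python
from h import *
o=manip.get_obs();print(o['tool_pos'].round(1),o['ee_rot'].round(2))
p,d=manip.capture('wrist');cv2.imwrite('pics/w6.png',p)
```

```text
[ 520.3 -311.8   43.4] [-1.798e+02  1.700e-01  9.760e+00]
```

View pics/w6.png

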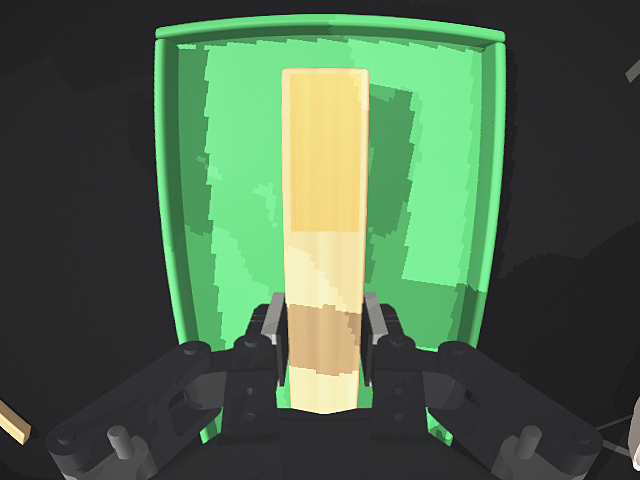

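The bar is centred and aligned in the tray, nose at (325,70) and far wall at row 35, with the plate up. I'll lower it.

Emit:
step_arm --targets '[{"dp": [0, 0, 0.5], "yaw": 0, "fingers": 1}, {"dp": [0, 0, 0.4], "yaw": 0, "fingers": 1}, {"dp": [0, 0, 0.2], "yaw": 0, "fingers": 1}, {"dp": [0, 0, 0], "yaw": 0, "fingers": 1}]'

```text
t: 28.7
tool_pos: [521.1, -313.1, 34.8]
ee_rot: [-180.0, 0.0, 9.7]
wrist_force: [-0.9, 0.1, -0.9]
opening: 28.8
grasp_force: 50.0
```

Emit:
step_arm --targets '[{"dp": [0, 0, 0.15], "yaw": 0, "fingers": 1}, {"dp": [0, 0, 0.15], "yaw": 0, "fingers": 1}, {"dp": [0, 0, 0], "yaw": 0, "fingers": 1}]'

```text
t: 29.0
tool_pos: [521.1, -313.1, 31.6]
ee_rot: [-180.0, 0.0, 9.7]
wrist_force: [0.6, -0.1, -1.1]
opening: 28.7
grasp_force: 50.0
```

Emit:
step_arm --targets '[{"dp": [0, 0, 0.1], "yaw": 0, "fingers": 1}, {"dp": [0, 0, 0], "yaw": 0, "fingers": 1}]'

```text
t: 29.2
tool_pos: [521.2, -313.2, 31.0]
ee_rot: [180.0, -0.0, 9.7]
wrist_force: [-0.8, 1.1, 0.3]
opening: 29.0
grasp_force: 50.1
```

Emit:
step_arm --targets '[{"dp": [0, 0, 0.05], "yaw": 0, "fingers": 1}, {"dp": [0, 0, 0], "yaw": 0, "fingers": 0.45}, {"dp": [0, 0, 0], "yaw": 0, "fingers": 0.45}, {"dp": [0, 0, 0], "yaw": 0, "fingers": 0.45}, {"dp": [0, 0, 0], "yaw": 0, "fingers": 0.45}, {"dp": [0, 0, -2], "yaw": 0, "fingers": 0.45}, {"dp": [0, 0, -4], "yaw": 0, "fingers": 0.45}, {"dp": [0, 0, -4], "yaw": 0, "fingers": 0.45}, {"dp": [0, 0, -4], "yaw": 0, "fingers": 0.45}, {"dp": [0, 0, -3], "yaw": 0, "fingers": 0.45}]' --squeeze 20

```text
t: 30.2
tool_pos: [521.4, -313.3, 203.1]
ee_rot: [179.9, -0.1, 9.7]
wrist_force: [-0.0, 0.1, 0.6]
opening: 47.1
grasp_force: 0.0
```

Emit:
step_arm --targets '[{"dp": [-4, 0, -2], "yaw": 0, "fingers": 0.45}, {"dp": [-4, 0, -2], "yaw": 0, "fingers": 0.45}, {"dp": [-2, 0, 0], "yaw": 0, "fingers": 0.45}, {"dp": [0, 0, 0], "yaw": 0, "fingers": 0.45}]'

```text
t: 30.6
tool_pos: [421.0, -330.6, 241.1]
ee_rot: [179.9, -0.0, 9.6]
wrist_force: [0.4, 0.2, -0.4]
opening: 47.0
grasp_force: 0.0
```

Run:
```python
from h import *
p,d=manip.capture('top');cv2.imwrite('pics/t7.png',p);s,_=manip.capture('side');cv2.imwrite('pics/s7.png',s)
cv2.imwrite('pics/m7.png',np.hstack([cv2.resize(p[120:340,240:560],(400,275)),cv2.resize(s[180:480,200:540],(400,353))[:275]]) )
a=cv2.imread('pics/top0.png')
def knobred(q):
    H,S,V=[x.astype(int) for x in cv2.split(cv2.cvtColor(q,cv2.COLOR_BGR2HSV))]
    r={}
    for n,m,(y0,y1,x0,x1) in [('red',((H<8)|(H>172))&(S>150)&(V>80),(275,310,305,335)),('stop',(abs(H-20)<10)&(S>120)&(V>120),(238,262,272,287)),('knob',(abs(H-65)<18)&(S>120)&(V>100),(225,255,275,310))]:
        v,u=np.nonzero(m[y0:y1,x0:x1]); r[n]=(len(u),round(u.mean()+x0,2),round(v.mean()+y0,2)) if len(u) else None
    return r
print(knobred(a),knobred(p))
g=cv2.absdiff(a,p).max(2)
for n,(y0,y1,x0,x1) in dict(pen=(150,215,250,280),bottles=(135,185,320,405),pliers=(140,210,435,490),spools=(200,335,145,215)).items(): print(n,(g[y0:y1,x0:x1]>40).sum())
```

```text
{'red': (159, np.float64(321.02), np.float64(294.45)), 'stop': (39, np.float64(279.95), np.float64(249.49)), 'knob': (194, np.float64(291.95), np.float64(240.68))} {'red': (161, np.float64(320.99), np.float64(294.46)), 'stop': (66, np.float64(280.2), np.float64(248.88)), 'knob': (192, np.float64(291.93), np.float64(240.62))}
pen 30
bottles 0
pliers 0
spools 0
```

View pics/m7.png

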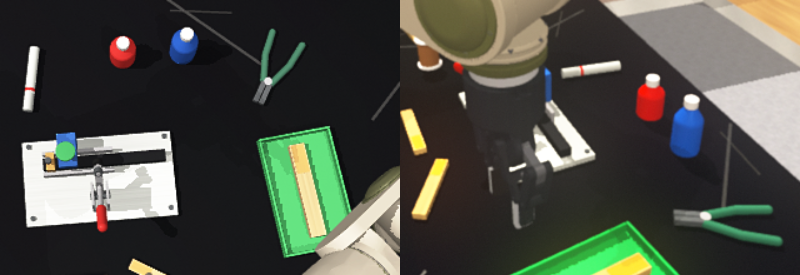

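The bar lies flat in the tray at (307,190), plate up. The handle, stop and knob are at their original pixels, and the bottles, spools and pliers haven't moved. The pen region shows only a few changed pixels, and the arm never went near it.

```bash
python3 -c "
from station import manip
print(manip.sign_off())"
```

```text
the job is handed in; nothing more can be done
None
```

The job is done and handed in at about 31 s: the bar was seated on the stop, clamped, punched, released, and laid flat in the green tray with the brass plate up; fingertip force peaked near 80 N while pressing the clamp handle fully open.

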